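# Refit the missing push rivet in the tilt-out bin's stop strip

## Robot

A 7-joint arm with a two-finger parallel gripper is mounted at the origin on the work surface. World frame = base frame: x ahead of the robot, y to its left, z up, the work surface at z = 0. Lengths are in m, angles in rad, forces in N, time in s.
With the tool pointing down it reaches from about 0.425 to 0.95 m from the base axis. Payload 4.7 kg.
Tool frame: the origin (TCP) lies where the fingers leave the gripper's body, on its centre line; the fingertips stand 70 mm ahead of it and the grasp point (between the pads) lies 51 mm ahead of it; y points along the fingers, x is the direction in which the jaws open and shut, and the axes are right-handed (so a half turn about y gives the same grasp; the last joint's range is limited). The gripper opens to 87 mm and grips with 3 to 60 N. Pads are 19 mm wide; open, the fingers measure 117 mm over their backs; the gripper's body (75 mm by 190 mm) begins 51 mm behind the grasp point.
Start: joints at [-1.357, 0.469, -0.049, 1.532, 0.024, 1.141, -0.082], TCP at [0.162, 0.655, 0.292] pointing down, gripper open.
Joint ranges: [-2.59, 2.59], [-0.33, 1.99], [-1.39, 1.29], [0.1, 2.45], [-1.04, 4.18], [0.21, 1.99], [-2.66, 2.66]. Speed limits (rad/s): [2.57, 2.57, 3.14, 3.14, 3.14, 3.14, 3.14].

## Interface

Orientations are given as a unit quaternion [x, y, z, w].
In Python, from station import robot gives the robot as it stands.
- The arm moves only by the shell command python3 -m creep 'ROWS' [FORCE]. ROWS is JSON, a list of rows, each a list of 7 numbers: the shift along the tool's x, y, z in m, then the turn, a rotation vector about the tool's x, y, z in degrees, then the finger opening in m, from 0 to 0.087. In form: [[tx, ty, tz, wx, wy, wz, gripper], ...]. A call has 1 to 10 rows; each row is the pose to reach, as a shift and turn from the pose measured when the call began, along the tool's axes at that moment; what a row does not reach only later rows make up. A row lasts 1/10 s, in which the tool goes at most 50 mm and 8.59 degrees, less where a joint would pass 70% of its speed; a pose out of reach is approached as far as the arm can. A call with a gripper value outside its range is refused whole. The fingers move at their own pace and stop on an object; FORCE is the grip in N (left out, the last holds). Time passes only in rows, so rows that repeat a pose let the fingers close. It gives the time, the measured TCP pose, the force and the opening at its end, in the units of the state.
- robot.observe(): the state, without advancing time (a new reading comes with each control period).
- robot.get_image(name): name is "scene" or "top" or "wrist"; returns (picture, depth): 480x640x3 uint8, red, green, blue; 480x640 float32, m along the optical axis (not along the pixel's ray), 0 where there is no reading.
- robot.camera_info(name): a dict with "mtx" (3x3 intrinsics, pixels), "D" ([k1, k2, p1, p2, k3] as OpenCV has them; the pictures are not rectified), "camera_from_world" (4x4, takes a point from world to camera coordinates). Camera axes: x right, y down, z forward; pixel columns grow to the right and rows downward; lengths in m; the calibration is good to about 2 mm. A picture is of the moment at which its call begins: read the wrist's pose just before it. camera_info takes no time and is no camera call; for the wrist camera it gives the pose at the moment of the call.
- robot.sign_off(): hands the job in, once; it reports no verdict.
The state is a dict: "time": time; "joint_pos": joint angles; "joint_vel": joint speeds; "tau": joint torques, N m; "tcp_pos": TCP position; "orientation": TCP orientation; "ft_force": force on the tool from outside, world axes, zero at the start; "torque": the same for the moment, N m; "gripper_width": finger opening in m.
Only numpy, scipy, OpenCV 4.12 (cv2) and the standard library are available. Lean on these libraries where they do the work, as an engineer would, in place of code of your own. Each camera call takes 0.05 s, during which the arm holds its last target.

## Task

The stop strip on top of the tilt-out bin has lost one of its three push rivets. Take the slimmer of the two rivets standing in the bamboo block, seat it in the empty hole with its pin still up, and only then press its pin in until it is flush with the rivet's head; the strip is sprung and cracks under a heavy push, so feel for the end of the pin's travel and press no harder than it takes. Leave everything else where it stands.

Things in the scene. Friction and masses are not known exactly. Their poses are not given: they have to be found in the camera images.
- rivet: Slim push rivet, loose, white plastic, about 37 g, standing head up in a hole of the bamboo block. Origin: centre of its head's underside, level with the block's top; z up. Head: 26 mm across, z 0 to 8 mm. Shank below: 10 mm across, 22 mm long, its lower half tapering to 5 mm. The centre pin stands above the head: 13 mm across, z 8 to 18 mm, the place to grip.
- rivet_pin (a joint): How far the slim rivet's pin is pressed in: 0 = fully up, 10 mm proud; 0.010 m = flush with the head, end of travel. The pin slides against a steady grip of about 12 N, does not spring back, and stays where it is left. Less than about 10 N does not move it.
- pin_top (a point): Centre of the top face of the slim rivet's pin.
- thick_rivet: The other rivet standing in the bamboo block, too thick for the strip's holes: shank 15 mm, head 32 mm across and 8 mm thick, pin 19 mm across and 10 mm proud. Origin: centre of the head's underside. To be left there.
- block: Bamboo block, fixed, 50 x 140 x 45 mm (x, y, z); origin centre of its underside. Two holes, 17 mm wide and 30 mm deep, 36 mm either side of its centre along its y axis, hold the slim and the thick rivet.
- bin: Tilt-out bin of pale grey plastic, fixed, 180 x 280 x 150 mm; origin centre of its underside, x away from the pocket that tilts out at its front (-x side), y along the strip. Nothing but the strip and its rivets is higher than 151 mm above its underside.
- strip: Grey strip on the bin, 40 x 280 x 8 mm, origin centre of underside. Three 12 mm through holes with bevelled mouths at y = -55, 0, 55 mm; two hold rivets. It floats on springs: a push sinks it some mm (9 at most) before the pin is flush, and it comes back up. Full pin travel is felt as force rising past 12 N; stop at 15 to 18 N. It cracks above 22 N.
- socket: The empty hole. Origin: centre of the hole's mouth, level with the top of the unloaded strip; z up. Free depth below: 30 mm.
- fitted1: Rivet already fitted in the strip, the same size as the slim rivet, pin flush; origin centre of its head's underside.
- fitted2: The other fitted rivet, the same.
- jar: Glass jar with bamboo lid, 100 mm across, 148 mm high, origin centre of its underside.
- egg_cup: White ceramic egg cup, 48 mm across, 62 mm high, origin centre of its underside.
- whisk: Black whisk lying on the counter, 270 mm long and up to 59 mm high; origin about mid-length at counter height, x towards the wires.
- mould: Single terracotta-coloured silicone mould, 68 mm across, 38 mm high, origin centre of its underside.
- rack: Steel cooling rack, fixed, 300 x 210 x 28 mm, origin centre of its underside.

How it is judged:
On the way, in this order (a step that is already met when the one before it is completed fails the run):
1. the slim rivet is seated in the empty hole, head down on the strip, with its pin still up (pressed in less than 4 mm) (horizontal distance between rivet and socket below 0.003 m and z of rivet in the frame of socket below 0.002 m and angle between rivet's own z axis and vertical below 0.1 rad and value of joint rivet_pin below 0.004 m), for 0.2 s.
2. with the rivet seated, the pin is pressed in flush (within 1.5 mm) (horizontal distance between rivet and socket below 0.003 m and z of rivet in the frame of socket below 0.002 m and angle between rivet's own z axis and vertical below 0.1 rad and value of joint rivet_pin above 0.0085 m), for 0.1 s.
At the end, for the whole second after the job is handed in: The slim rivet is at rest in the hole that was empty, within 3 mm of its centre, upright within 0.1 rad, the underside of its head within 2 mm of the level of the unloaded strip, and its pin pressed in flush within 1.5 mm (at least 8.5 of 10 mm) (all of step 2 and z of rivet in the frame of socket above -0.002 m and linear speed of rivet below 0.02 m/s); the robot touches nothing.
It fails at once if the strip is loaded with more than 22 N (contact force between strip and anything else above 22 N).
It fails at once if a fitted rivet is moved by more than 20 mm (distance of any of fitted1, fitted2 from where it was at the start of the episode above 0.02 m).
It fails at once if the thick rivet, jar, egg cup, whisk or mould is moved by more than 30 mm (distance of any of thick_rivet, jar, egg_cup, whisk, mould from where it was at the start of the episode above 0.03 m).
It also fails if it takes over 48 s, if anything falls off the work surface, if the arm or the gripper's body presses on something with over 40 N, if the wrist force passes 120 N, or if a joint passes its speed limit or range.

## Working session

There is one attempt and no reset: what is moved stays moved. The work goes in short steps, Python scripts to look and compute and a shell command to move; the robot and the scene stay as the last step left them, time stands still between calls to the robot, and variables do not carry over. Pictures are saved under pics/ and viewed, and the job is handed in when it is done.

```bash
ls; mkdir -p pics; python3 - <<'E'
from station import robot
import cv2,numpy as np
s=robot.observe();print(s)
for n in("scene","top","wrist"):
    i=robot.camera_info(n);im,d=robot.get_image(n)
    cv2.imwrite(f"pics/{n}0.png",im[:,:,::-1]);np.savez(f"{n}0.npz",im=im,d=d,K=i["mtx"],D=i["D"],T=i["camera_from_world"])
    print(n,np.round(i["mtx"],1).tolist(),i["D"],np.round(i["camera_from_world"],3).tolist())
E
```

```text
pics
{'time': 0.0, 'joint_pos': array([-1.35693539,  0.46947422, -0.04858246,  1.53373675,  0.02411158,
        1.14101723, -0.08229286]), 'joint_vel': array([ 3.97783377e-04, -1.52326521e-03, -5.40594760e-04, -7.76029899e-04,
       -5.49002264e-04, -1.53164355e-03,  8.65824688e-06]), 'tau': array([ 1.29714726e-04, -5.07974732e+01, -8.03796435e-02, -2.36159420e+01,
       -6.12188084e-02,  3.79778969e-02,  1.84982505e-04]), 'tcp_pos': array([0.16213794, 0.65473566, 0.29115905]), 'orientation': array([ 0.55732717,  0.43523936, -0.43633858, -0.55638275]), 'ft_force': array([0.76790144, 0.58038605, 0.05697925]), 'torque': array([0.03235278, 0.01918194, 0.00944949]), 'gripper_width': 0.08715540205201733}
scene [[537.0, 0.0, 310.4], [0.0, 537.0, 240.8], [0.0, 0.0, 1.0]] [0.03814253 0.         0.         0.         0.        ] [[-0.857, 0.515, -0.007, 0.433], [0.385, 0.633, -0.671, -0.161], [-0.341, -0.578, -0.741, 1.683], [0.0, 0.0, 0.0, 1.0]]
top [[556.1, 0.0, 318.6], [0.0, 556.1, 238.5], [0.0, 0.0, 1.0]] [-0.01658352  0.          0.          0.          0.        ] [[0.001, -1.0, -0.026, 0.052], [-0.99, 0.002, -0.144, 0.547], [0.144, 0.026, -0.989, 1.367], [0.0, 0.0, 0.0, 1.0]]
wrist [[338.5, 0.0, 319.3], [0.0, 338.5, 238.3], [0.0, 0.0, 1.0]] [-0.04064395  0.          0.          0.          0.        ] [[0.241, 0.97, -0.001, -0.674], [0.938, -0.233, 0.257, -0.03], [0.249, -0.063, -0.966, 0.39], [0.0, 0.0, 0.0, 1.0]]
```

View pics/scene0.png

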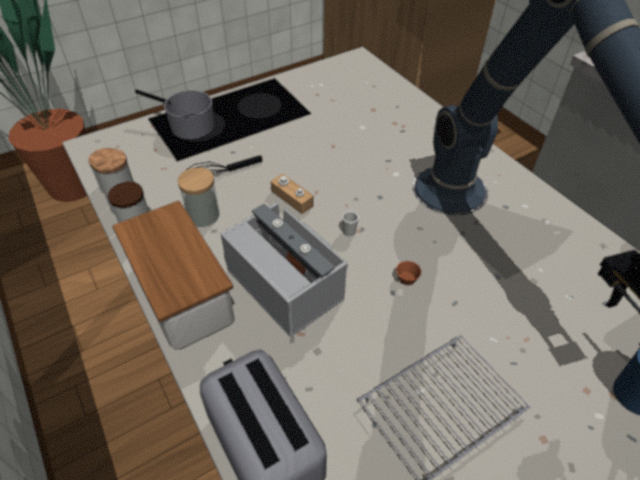

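View pics/top0.png

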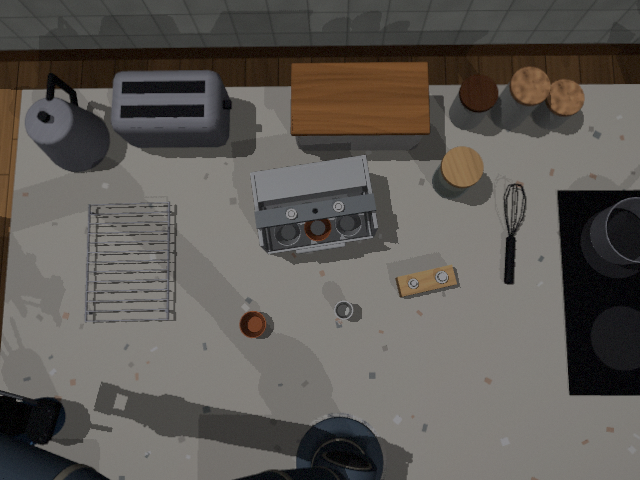

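View pics/wrist0.png

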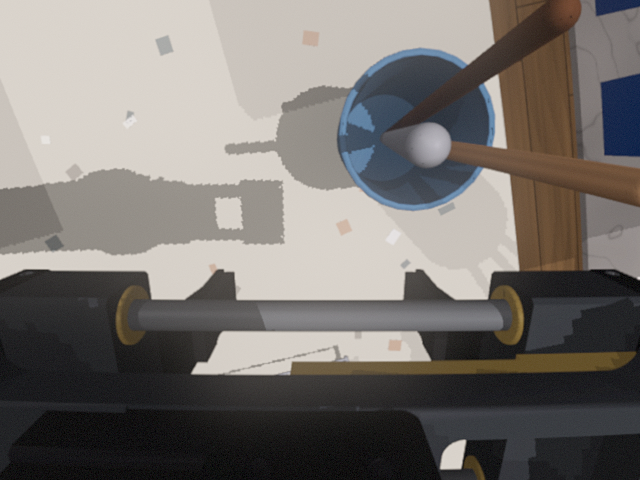

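```bash
python3 -c "
from scipy.spatial.transform import Rotation as R
print(R.from_quat([ 0.55732717,  0.43523936, -0.43633858, -0.55638275]).as_matrix().round(3))"
```

```text
[[ 0.24  -0.    -0.971]
 [ 0.971 -0.002  0.24 ]
 [-0.002 -1.    -0.   ]]
```

```bash
cat > h.py <<'E'
import numpy as np,cv2
def load(n): return np.load(n+'.npz')
def pix2w_depth(f,u,v,d):
    p=cv2.undistortPoints(np.array([[[u,v]]],float),f['K'],f['D'])[0,0]
    T=f['T'];return T[:3,:3].T@(np.array([p[0]*d,p[1]*d,d])-T[:3,3])
def pix2w_z(f,u,v,z):
    p=cv2.undistortPoints(np.array([[[u,v]]],float),f['K'],f['D'])[0,0]
    T=f['T'];R=T[:3,:3];r=R.T@np.array([p[0],p[1],1]);c=-R.T@T[:3,3]
    return c+r*(z-c[2])/r[2]
def cloud(f):
    v,u=np.mgrid[:480,:640]
    p=cv2.undistortPoints(np.stack([u,v],-1).reshape(-1,1,2).astype(float),f['K'],f['D']).reshape(480,640,2)
    d=f['d'];P=np.dstack([p[...,0]*d,p[...,1]*d,d]);T=f['T']
    return (P-T[:3,3])@T[:3,:3]
E
python3 - <<'E'
from h import *
f=load('top0');C=cloud(f)
for n,(u0,u1,v0,v1) in dict(block=(385,470,255,305),strip=(250,380,180,240)).items():
    cv2.imwrite(f'pics/t_{n}.png',cv2.resize(f['im'][v0:v1,u0:u1,::-1],None,fx=6 if n=='strip' else 9,fy=6 if n=='strip' else 9,interpolation=cv2.INTER_CUBIC))
for u,v in[(413,284),(442,277),(428,281),(291,213),(315,210),(338,206),(303,212),(362,205),(265,216)]:
    print(u,v,C[v,u].round(4), C[v-1:v+2,u-1:u+2,2].mean().round(4))
E
```

```text
413 284 [ 0.4304 -0.179   0.0715] 0.064
442 277 [ 0.4481 -0.2515  0.0626] 0.0648
428 281 [ 0.4393 -0.2195  0.0481] 0.0468
291 213 [0.5869 0.112  0.1774] 0.177
315 210 [0.6021 0.0582 0.135 ] 0.1415
338 206 [0.6035 0.0039 0.1745] 0.1754
303 212 [0.5909 0.0849 0.1685] 0.1705
362 205 [ 0.6076 -0.0519  0.1652] 0.1689
265 216 [0.5807 0.1722 0.1744] 0.1698
```

View pics/t_block.png

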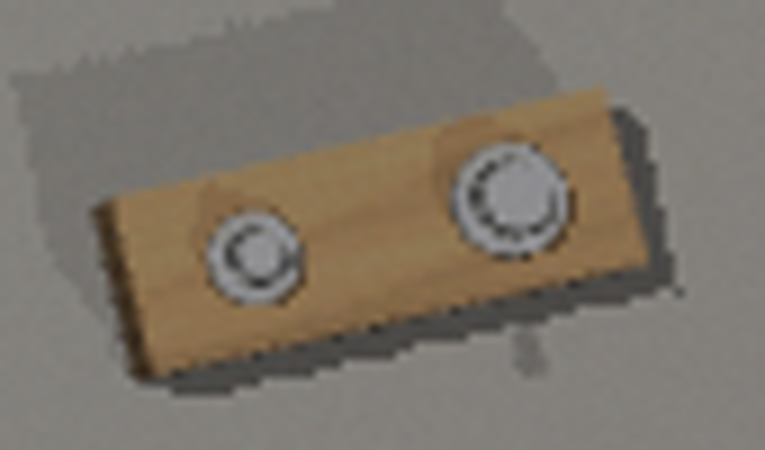

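View pics/t_strip.png

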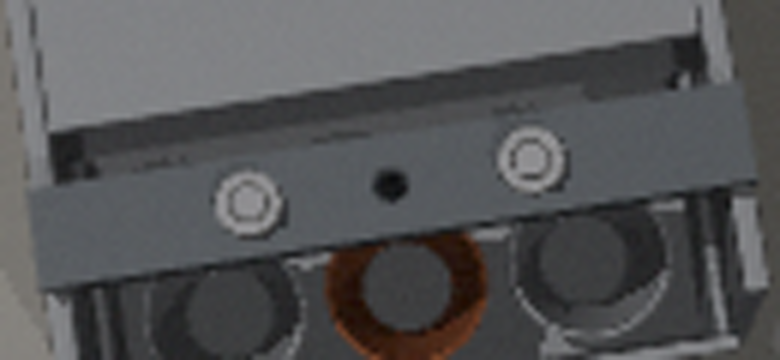

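```bash
python3 - <<'E'
from h import *
f=load('top0');C=cloud(f);s=load('scene0')
q=lambda X,Y,u0,v0,k:(u0+(X+.5)/k-.5,v0+(Y+.5)/k-.5)
print('strip z',np.median(C[205:216,298:308,2]),np.median(C[200:208,345:372,2]),'block',np.median(C[278:284,422:432,2]),'table',np.median(C[340:360,400:460,2]))
zt=.169
for n,X,Y in(('f1',248,204),('sock',390,185),('f2',531,159)):
    u,v=q(X,Y,250,180,6);print(n,pix2w_z(f,u,v,zt+(0 if n=='sock' else .008)).round(4))
u,v=q(255,257,385,255,9);print('slim head',pix2w_z(f,u,v,.053).round(4))
u,v=q(262,253,385,255,9);print('slim pin',pix2w_z(f,u,v,.063).round(4))
u,v=q(517,195,385,255,9);print('thick pin',pix2w_z(f,u,v,.063).round(4))
w=load('wrist0');T=w['T'];c=-T[:3,:3].T@T[:3,3];print('wcam',c)
R=np.array([[ 0.24,0,-0.971],[0.971,-0.002,0.24],[-0.002,-1,0]])
t=np.array([.16214,.65474,.29116]);print('cam in tool',R.T@(c-t),(R.T@T[:3,:3].T).round(3))
for y in(.051,.07):
    p=t+R@[0,y,0];pc=T[:3,:3]@p+T[:3,3];print(w['K']@(pc/pc[2]))
E
```

```text
strip z 0.1691226969134408 0.1691814459822363 block 0.04494858844139141 table 0.0011555573899183493
f1 [0.5856 0.1122 0.177 ]
sock [0.5944 0.058  0.169 ]
f2 [0.6028 0.0037 0.177 ]
slim head [ 0.4338 -0.1814  0.053 ]
slim pin [ 0.4342 -0.1819  0.063 ]
thick pin [ 0.45   -0.2515  0.063 ]
wcam [0.09341805 0.67116177 0.38452389]
cam in tool [-0.00073445 -0.09339674  0.07067024] [[ 1.    -0.002  0.001]
 [-0.001 -0.257  0.967]
 [-0.001 -0.967 -0.257]]
[320.72322904 305.28946947   1.        ]
[320.53176511 288.92990472   1.        ]
```

```bash
python3 -m creep '[[-0.317,0,-0.406,0,66,0,0.087],[-0.317,0,-0.406,0,66,0,0.087],[-0.317,0,-0.406,0,66,0,0.087],[-0.317,0,-0.406,0,66,0,0.087],[-0.317,0,-0.406,0,66,0,0.06],[-0.317,0,-0.406,0,66,0,0.05],[-0.317,0,-0.406,0,66,0,0.045],[-0.317,0,-0.406,0,66,0,0.045],[-0.317,0,-0.406,0,66,0,0.045],[-0.317,0,-0.406,0,66,0,0.045]]' 10
cat >> h.py <<'E'
from scipy.spatial.transform import Rotation as Ro
def to(robot,target,az=None):
    s=robot.observe();R=Ro.from_quat(s['orientation']).as_matrix();d=R.T@(np.array(target)-s['tcp_pos'])
    print('t',s['time'],'tcp',s['tcp_pos'].round(4),'F',s['ft_force'].round(2),'w',round(s['gripper_width'],4),'q',s['joint_pos'].round(2),'tilt',R[2].round(4),'az',np.degrees(np.arctan2(R[1,0],R[0,0])).round(2),'shift',d.round(4))
    if az is not None:
        a=np.radians(az);Rt=np.array([[np.cos(a),0,-np.sin(a)],[np.sin(a),0,np.cos(a)],[0,-1,0]])
        print('rot',np.degrees(Ro.from_matrix(R.T@Rt).as_rotvec()).round(2))
E
python3 -c "
from h import *;from station import robot
to(robot,[.434,-.1816,.21],11)"
```

```text
time: 1.15
tcp_pos: [0.4713, 0.2599, 0.292]
orientation: [0.705, 0.062, -0.062, -0.704]
ft_force: [1.0, 0.3, 0.8]
gripper_width: 0.0489
t 1.15 tcp [0.4713 0.2599 0.292 ] F [1.02 0.3  0.75] w 0.0489 q [-0.88  0.25  0.36  1.88 -0.1   1.03 -0.3 ] tilt [-5.0e-04 -1.0e+00 -1.1e-03] az 10.11 shift [-0.1143  0.0825 -0.428 ]
rot [ 0.07 -0.89 -0.03]
```

```bash
python3 -m creep '[[-0.114,0.03,-0.428,0,-0.9,0,0.045],[-0.114,0.03,-0.428,0,-0.9,0,0.045],[-0.114,0.03,-0.428,0,-0.9,0,0.045],[-0.114,0.05,-0.428,0,-0.9,0,0.045],[-0.114,0.06,-0.428,0,-0.9,0,0.045],[-0.114,0.08,-0.428,0,-0.9,0,0.045],[-0.114,0.082,-0.428,0,-0.9,0,0.045],[-0.114,0.082,-0.428,0,-0.9,0,0.045],[-0.114,0.082,-0.428,0,-0.9,0,0.045],[-0.114,0.082,-0.428,0,-0.9,0,0.045]]'
python3 - <<'E'
from h import *;from station import robot
to(robot,[.434,-.1816,.21],11)
n='wrist'
i=robot.camera_info(n);im,d=robot.get_image(n)
cv2.imwrite(f"pics/{n}1.png",im[:,:,::-1]);np.savez(f"{n}1.npz",im=im,d=d,K=i["mtx"],D=i["D"],T=i["camera_from_world"])
E
```

```text
time: 2.15
tcp_pos: [0.4318, -0.1875, 0.2096]
orientation: [0.706, 0.063, -0.065, -0.703]
ft_force: [-0.4, -0.1, -0.4]
gripper_width: 0.0451
t 2.15 tcp [ 0.4318 -0.1875  0.2096] F [-0.42 -0.09 -0.37] w 0.0451 q [-0.21  0.27  0.63  2.12 -0.21  0.82  0.72] tilt [-0.0033 -1.     -0.0036] az 10.4 shift [ 0.0032 -0.0004  0.0054]
rot [ 0.21 -0.6  -0.19]
```

View pics/wrist1.png

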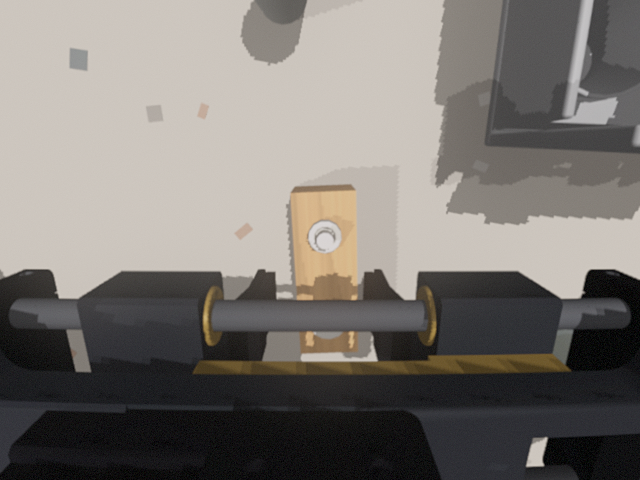

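The wrist view shows the slim rivet (small head) at about pixel (324,238), pin top about (325,240); the thick one is hidden behind the bar.

```bash
python3 - <<'E'
from h import *;from station import robot
f=load('wrist1');C=cloud(f)
cv2.imwrite('pics/w1z.png',cv2.resize(f['im'][215:260,295:355,::-1],None,fx=10,fy=10,interpolation=cv2.INTER_CUBIC))
print(C[240,325],pix2w_z(f,325,240,.063),pix2w_z(f,324.3,237.5,.053))
to(robot,[.434,-.1816,.21],11)
E
```

```text
[ 0.43386437 -0.18265865  0.06347803] [ 0.43389447 -0.18278658  0.063     ] [ 0.43363512 -0.18361489  0.053     ]
t 2.2 tcp [ 0.4327 -0.1851  0.2098] F [-0.29  0.15 -0.09] w 0.0453 q [-0.21  0.27  0.62  2.12 -0.21  0.82  0.72] tilt [-0.0027 -1.     -0.0021] az 10.57 shift [ 0.002  -0.0002  0.0032]
rot [ 0.12 -0.43 -0.16]
```

View pics/w1z.png

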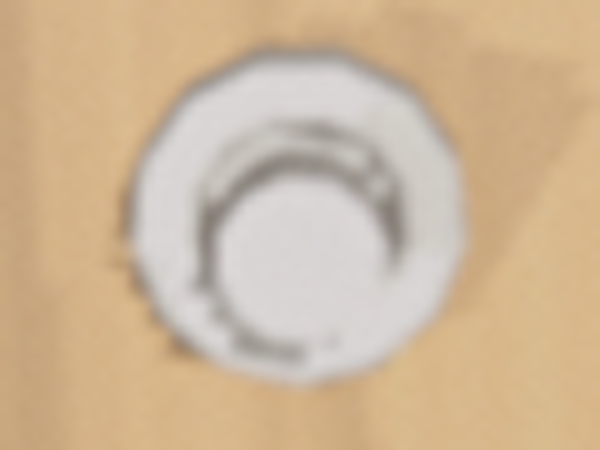

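```bash
python3 -m creep '[[0.002,0.04,0.003,0,-0.4,0,0.045],[0.002,0.06,0.003,0,-0.4,0,0.045],[0.002,0.07,0.003,0,-0.4,0,0.045],[0.002,0.07,0.003,0,-0.4,0,0.045]]'
python3 - <<'E'
from h import *;from station import robot
to(robot,[.434,-.182,.1255],10.5)
E
```

```text
time: 2.6
tcp_pos: [0.4337, -0.1808, 0.139]
orientation: [0.704, 0.067, -0.07, -0.703]
ft_force: [1.0, 0.6, 0.6]
gripper_width: 0.0452
t 2.6 tcp [ 0.4337 -0.1808  0.139 ] F [0.96 0.63 0.6 ] w 0.0452 q [-0.15  0.39  0.55  2.18 -0.33  0.66  0.83] tilt [-4.8e-03 -1.0e+00 -9.0e-04] az 11.07 shift [ 0.0001  0.0135 -0.0013]
rot [ 0.05  0.57 -0.27]
```

```bash
python3 -m creep '[[0,0.007,-0.001,0,0.5,-0.2,0.045],[0,0.0135,-0.001,0,0.5,-0.2,0.045],[0,0.0135,-0.001,0,0.5,-0.2,0.045],[0,0.0135,-0.001,0,0.5,-0.2,0.045]]'
python3 - <<'E'
from h import *;from station import robot
to(robot,[.434,-.182,.1255],10.5)
E
```

```text
time: 3.0
tcp_pos: [0.434, -0.1818, 0.1258]
orientation: [0.704, 0.065, -0.065, -0.704]
ft_force: [0.1, -0.7, 0.1]
gripper_width: 0.045
t 3.0 tcp [ 0.434  -0.1818  0.1258] F [ 0.11 -0.73  0.09] w 0.045 q [-0.13  0.41  0.54  2.18 -0.35  0.63  0.85] tilt [-8.e-04 -1.e+00 -1.e-03] az 10.57 shift [-0.0001  0.0003 -0.0002]
rot [ 0.06  0.07 -0.04]
```

```bash
python3 -m creep '[[0,0,0,0,0,0,0.005],[0,0,0,0,0,0,0.005],[0,0,0,0,0,0,0.005],[0,0,0,0,0,0,0.005],[0,0,0,0,0,0,0.005],[0,0,0,0,0,0,0.005],[0,0,0,0,0,0,0.005]]' 25; python3 -m creep '[[0,-0.02,0,0,0,0,0.005],[0,-0.05,0,0,0,0,0.005],[0,-0.09,0,0,0,0,0.005],[0,-0.12,0,0,0,0,0.005],[0,-0.14,0,0,0,0,0.005],[0,-0.15,0,0,0,0,0.005],[0,-0.15,0,0,0,0,0.005]]'
python3 - <<'E'
from h import *;from station import robot
to(robot,[.5942,.058,.295],10.5)
n='wrist'
i=robot.camera_info(n);im,d=robot.get_image(n)
cv2.imwrite(f"pics/{n}2.png",im[:,:,::-1]);np.savez(f"{n}2.npz",im=im,d=d,K=i["mtx"],D=i["D"],T=i["camera_from_world"])
E
```

```text
time: 3.7
tcp_pos: [0.434, -0.1818, 0.1258]
orientation: [0.704, 0.065, -0.065, -0.704]
ft_force: [-0.6, 0.1, 0.9]
gripper_width: 0.011
time: 4.4
tcp_pos: [0.4345, -0.1817, 0.2766]
orientation: [0.705, 0.066, -0.065, -0.704]
ft_force: [-0.1, 0.1, -0.4]
gripper_width: 0.0109
t 4.4 tcp [ 0.4345 -0.1817  0.2766] F [-0.14  0.1  -0.4 ] w 0.0109 q [-0.28  0.16  0.67  2.05 -0.12  0.97  0.63] tilt [ 0.0016 -1.     -0.0014] az 10.58 shift [ 0.201  -0.0184  0.2063]
rot [0.08 0.08 0.09]
```

View pics/wrist2.png

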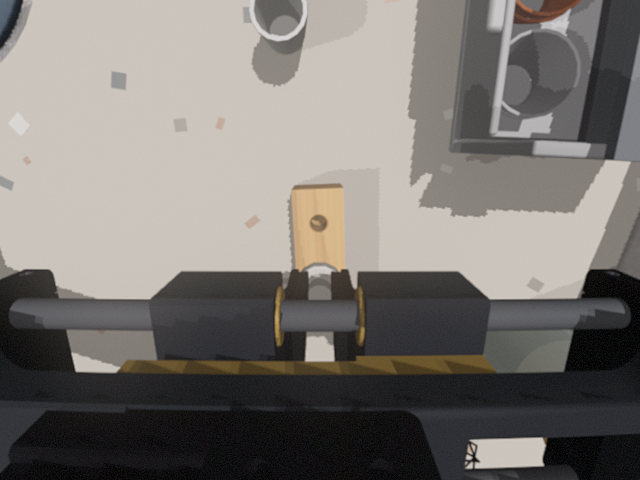

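```bash
python3 - <<'E'
from h import *
f=load('wrist2')
cv2.imwrite('pics/w2z.png',cv2.resize(f['im'][250:310,280:360,::-1],None,fx=9,fy=9,interpolation=cv2.INTER_CUBIC))
T=f['T']
cam=np.array([-0.00073445,-0.09339674,0.07067024])
A=np.array([[1,-.002,.001],[-.001,-.257,.967],[-.001,-.967,-.257]])
for h in(.0728,.0808):
  for dx,dz in((0,0),(0,.013),(0,-.013),(.013,0),(-.013,0)):
    p=A.T@(np.array([dx,h,dz])-cam);px=f['K']@(p/p[2]);print(h,dx,dz,px[:2].round(1),((px[:2]-[280,250])*9+4).round())
print(cloud(f)[262:275,320].round(4))
E
```

```text
0.0728 0 0 [320.5 286.8] [369. 335.]
0.0728 0 0.013 [320.5 263.5] [369. 126.]
0.0728 0 -0.013 [320.5 309.3] [369. 538.]
0.0728 0.013 0 [345.1 286.8] [590. 335.]
0.0728 -0.013 0 [295.9 286.9] [147. 336.]
0.0808 0 0 [320.4 281.1] [368. 284.]
0.0808 0 0.013 [320.4 258.6] [368.  82.]
0.0808 0 -0.013 [320.4 302.7] [368. 479.]
0.0808 0.013 0 [344. 281.] [580. 283.]
0.0808 -0.013 0 [296.9 281.1] [156. 284.]
[[ 0.4324 -0.1716  0.1964]
 [ 0.4322 -0.171   0.2   ]
 [ 0.4323 -0.1713  0.2007]
 [ 0.4322 -0.1711  0.2027]
 [ 0.4323 -0.1715  0.2031]
 [ 0.4323 -0.1717  0.2041]
 [ 0.4324 -0.1721  0.2046]
 [ 0.4325 -0.1726  0.2047]
 [ 0.4326 -0.1733  0.2044]
 [ 0.4327 -0.1735  0.2051]
 [ 0.4328 -0.1744  0.2043]
 [ 0.4329 -0.1748  0.2046]
 [ 0.433  -0.1752  0.2049]]
```

View pics/w2z.png

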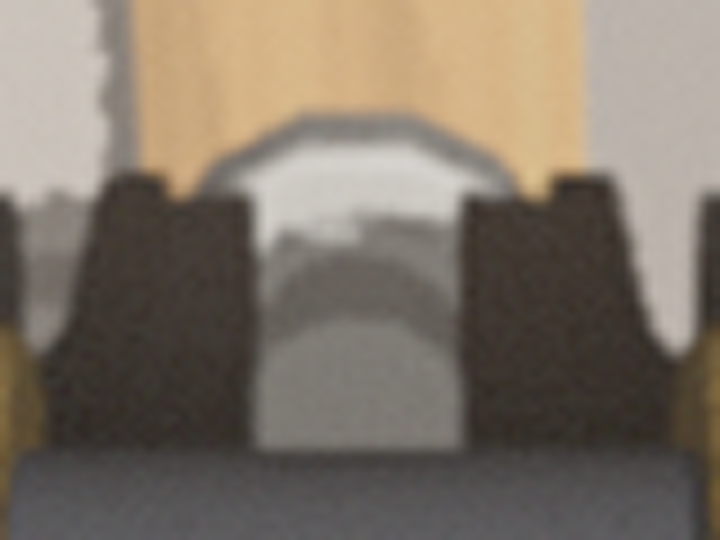

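```bash
python3 - <<'E'
from h import *;from station import robot
to(robot,[.6024,.0138,.305],10)
E

```

```text
t 4.45 tcp [ 0.434  -0.1814  0.2755] F [ 0.51 -0.46 -0.97] w 0.0112 q [-0.28  0.16  0.67  2.05 -0.12  0.97  0.63] tilt [-7.e-04 -1.e+00 -7.e-04] az 10.58 shift [ 0.2014 -0.0297  0.1609]
rot [ 0.04  0.58 -0.04]
```

```bash
python3 -m creep '[[0.04,-0.03,0.03,0,1.5,0,0.005],[0.08,-0.03,0.06,0,1.5,0,0.005],[0.12,-0.03,0.09,0,1.5,0,0.005],[0.16,-0.03,0.12,0,1.5,0,0.005],[0.18,-0.03,0.14,0,1.5,0,0.005],[0.195,-0.03,0.155,0,1.5,0,0.005],[0.201,-0.03,0.161,0,1.5,0,0.005],[0.201,-0.03,0.161,0,1.5,0,0.005],[0.201,-0.03,0.161,0,1.5,0,0.005],[0.201,-0.03,0.161,0,1.5,0,0.005]]'
python3 - <<'E'
from h import *;from station import robot
n='wrist'
to(robot,[.5942,.058,.305],9)
i=robot.camera_info(n);im,d=robot.get_image(n)
cv2.imwrite(f"pics/{n}3.png",im[:,:,::-1]);np.savez(f"{n}3.npz",im=im,d=d,K=i["mtx"],D=i["D"],T=i["camera_from_world"])
to(robot,[.5942,.058,.305],9)
E
```

```text
time: 5.45
tcp_pos: [0.6011, 0.0115, 0.3056]
orientation: [0.705, 0.055, -0.055, -0.705]
ft_force: [0.1, -0.4, -0.3]
gripper_width: 0.0114
t 5.45 tcp [0.6011 0.0115 0.3056] F [ 0.06 -0.41 -0.32] w 0.0114 q [-0.51  0.37  0.56  1.73 -0.21  1.11  0.27] tilt [-8.e-04 -1.e+00 -9.e-04] az 8.89 shift [0.0004 0.0005 0.047 ]
rot [ 0.05 -0.11 -0.05]
t 5.5 tcp [0.6013 0.0118 0.3057] F [ 0.02  0.94 -0.79] w 0.0114 q [-0.51  0.37  0.56  1.73 -0.21  1.11  0.27] tilt [-5.e-04 -1.e+00 -8.e-04] az 8.91 shift [0.0002 0.0006 0.0467]
rot [ 0.04 -0.09 -0.03]
```

View pics/wrist3.png

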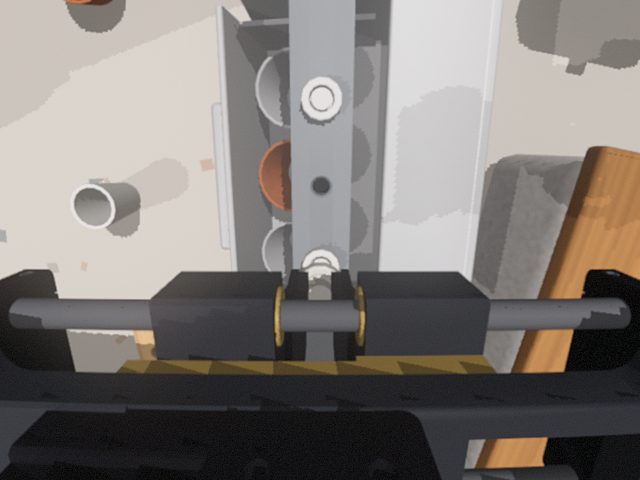

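Socket seen at about (321,185), one fitted rivet at (322,98), the other partly behind the held rivet at (320,258).

```bash
python3 - <<'E'
from h import *
f=load('wrist3');im=f['im']
g=cv2.cvtColor(im,cv2.COLOR_RGB2GRAY)[170:200,305:338].astype(float)
m=(g<75).astype(np.uint8);n,l,s,c=cv2.connectedComponentsWithStats(m);print(s,c+[305,170])
C=cloud(f);print('strip z',np.median(C[130:160,300:345,2]))
for uv in((321,185),):
  print(pix2w_z(f,*uv,.169))
print('f1',pix2w_z(f,321.5,98.5,.177))
a=im[165:205,300:342,::-1];b=im[245:285,300:342,::-1]
cv2.imwrite('pics/w3z.png',cv2.resize(np.hstack([a,b]),None,fx=9,fy=9,interpolation=cv2.INTER_CUBIC))
E
```

```text
[[  0   0  33  30 975]
 [  9  17   2   2   3]
 [ 15  17   9   5  12]] [[320.9774359  184.42358974]
 [314.33333333 187.66666667]
 [324.5        189.91666667]]
strip z 0.1687195344342423
[0.59433194 0.05673889 0.169     ]
f1 [0.58627738 0.10996039 0.177     ]
```

View pics/w3z.png

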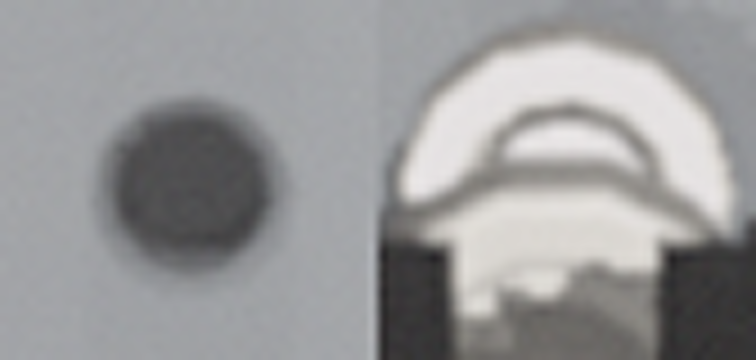

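```bash
python3 - <<'E'
from h import *;from station import robot
to(robot,[.5944,.0577,.278],9)
E

```

```text
t 5.5 tcp [0.6013 0.0118 0.3057] F [ 0.02  0.94 -0.79] w 0.0114 q [-0.51  0.37  0.56  1.73 -0.21  1.11  0.27] tilt [-5.e-04 -1.e+00 -8.e-04] az 8.91 shift [0.0003 0.0276 0.0464]
rot [ 0.04 -0.09 -0.03]
```

```bash
python3 -m creep '[[0,0,0.02,0,0,0,0.005],[0,0,0.035,0,0,0,0.005],[0,0,0.045,0,0,0,0.005],[0.0003,0.01,0.0464,0,0,0,0.005],[0.0003,0.02,0.0464,0,0,0,0.005],[0.0003,0.0276,0.0464,0,0,0,0.005],[0.0003,0.0276,0.0464,0,0,0,0.005],[0.0003,0.0276,0.0464,0,0,0,0.005]]'
python3 - <<'E'
from h import *;from station import robot
to(robot,[.5944,.0577,.2498],9)
for n in('wrist','top'):
  i=robot.camera_info(n);im,d=robot.get_image(n)
  cv2.imwrite(f"pics/{n}4.png",cv2.resize((im[150:290,240:400] if n=='wrist' else im[180:240,270:370])[:,:,::-1],None,fx=5,fy=5,interpolation=cv2.INTER_CUBIC));np.savez(f"{n}4.npz",im=im,d=d,K=i["mtx"],D=i["D"],T=i["camera_from_world"])
to(robot,[.5944,.0577,.2498],9)
E
```

```text
time: 6.3
tcp_pos: [0.5944, 0.057, 0.2776]
orientation: [0.705, 0.054, -0.055, -0.705]
ft_force: [-0.1, -0.4, 0.2]
gripper_width: 0.0113
t 6.3 tcp [0.5944 0.057  0.2776] F [-0.09 -0.42  0.23] w 0.0113 q [-0.57  0.38  0.53  1.77 -0.22  1.05  0.2 ] tilt [-0.0011 -1.     -0.0012] az 8.85 shift [0.0002 0.0278 0.0008]
rot [ 0.07 -0.15 -0.07]
t 6.4 tcp [0.5946 0.0572 0.2783] F [-0.01  0.34  0.44] w 0.0112 q [-0.57  0.38  0.53  1.77 -0.22  1.05  0.2 ] tilt [ 1.e-04 -1.e+00 -1.e-03] az 8.87 shift [-0.0002  0.0285  0.0006]
rot [ 0.06 -0.13  0.  ]
```

View pics/wrist4.png

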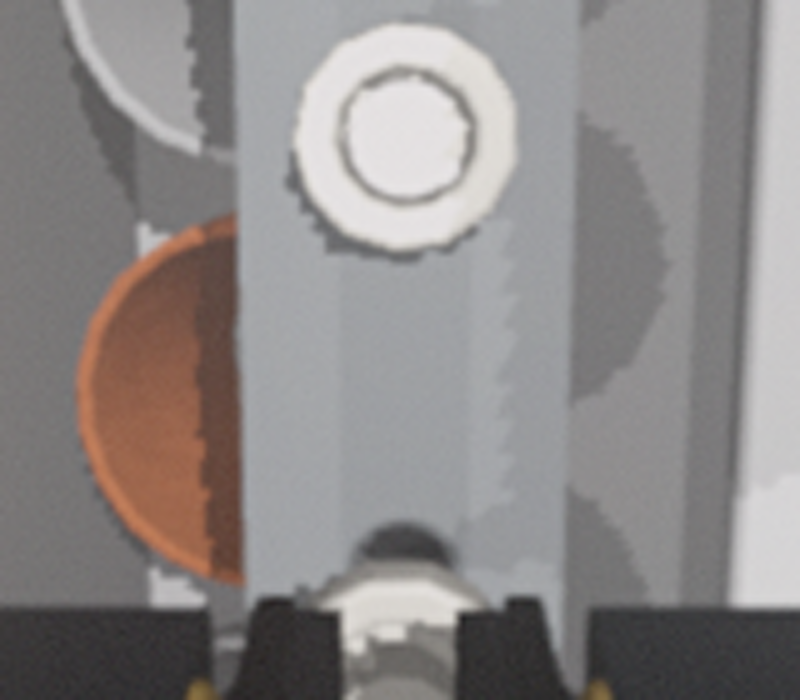

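View pics/top4.png

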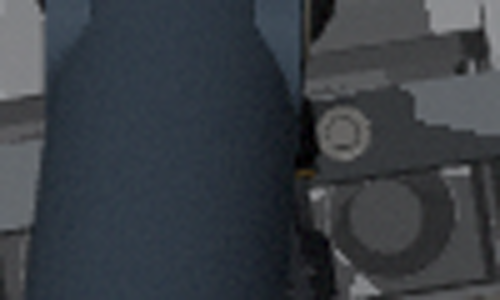

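```bash
python3 -m creep '[[0.0002,0.004,0.0005,0,0,0,0.005],[0.0002,0.007,0.0005,0,0,0,0.005],[0.0002,0.010,0.0005,0,0,0,0.005],[0.0002,0.010,0.0005,0,0,0,0.005]]'; python3 -m creep '[[0,0.002,0,0,0,0,0.005],[0,0.004,0,0,0,0,0.005],[0,0.006,0,0,0,0,0.005],[0,0.006,0,0,0,0,0.005]]'
python3 - <<'E'
from h import *;from station import robot
to(robot,[.5944,.0577,.2498],9)
E
```

```text
time: 6.8
tcp_pos: [0.5945, 0.0578, 0.2678]
orientation: [0.705, 0.054, -0.055, -0.705]
ft_force: [0.0, 1.0, -0.6]
gripper_width: 0.0117
time: 7.2
tcp_pos: [0.5943, 0.0578, 0.2614]
orientation: [0.705, 0.054, -0.055, -0.705]
ft_force: [0.2, 1.0, -0.5]
gripper_width: 0.011
t 7.2 tcp [0.5943 0.0578 0.2614] F [ 0.17  1.   -0.5 ] w 0.011 q [-0.57  0.4   0.53  1.78 -0.23  1.02  0.2 ] tilt [-0.0015 -1.     -0.001 ] az 8.88 shift [ 0.0001  0.0116 -0.0001]
rot [ 0.06 -0.12 -0.09]
```

No contact force, 10 mm into the hole. Continue.

```bash
python3 -m creep '[[0,0.002,0,0,0,0,0.005],[0,0.004,0,0,0,0,0.005],[0,0.006,0,0,0,0,0.005],[0,0.006,0,0,0,0,0.005]]'; python3 -m creep '[[0,0.0015,0,0,0,0,0.005],[0,0.003,0,0,0,0,0.005],[0,0.004,0,0,0,0,0.005],[0,0.004,0,0,0,0,0.005]]'
python3 - <<'E'
from h import *;from station import robot
to(robot,[.5944,.0577,.2498],9)
E
```

```text
time: 7.6
tcp_pos: [0.5941, 0.0578, 0.255]
orientation: [0.705, 0.054, -0.055, -0.705]
ft_force: [-0.5, 0.0, -0.4]
gripper_width: 0.0114
time: 8.0
tcp_pos: [0.5941, 0.0578, 0.2508]
orientation: [0.705, 0.054, -0.056, -0.705]
ft_force: [0.0, -0.3, -0.2]
gripper_width: 0.0114
t 8.0 tcp [0.5941 0.0578 0.2508] F [ 0.04 -0.33 -0.17] w 0.0114 q [-0.56  0.41  0.52  1.79 -0.24  1.    0.21] tilt [-0.0023 -1.     -0.0011] az 8.88 shift [ 0.0003  0.001  -0.0001]
rot [ 0.06 -0.12 -0.13]
```

```bash
python3 -m creep '[[0,0.001,0,0,0,0,0.005],[0,0.002,0,0,0,0,0.005],[0,0.002,0,0,0,0,0.005]]'
python3 -m creep '[[0,0,0,0,0,0,0.03],[0,0,0,0,0,0,0.03],[0,0,0,0,0,0,0.03],[0,0,0,0,0,0,0.03]]'
python3 - <<'E'
from h import *;from station import robot
to(robot,[.5944,.0577,.2498],9)
for n in('wrist',):
  i=robot.camera_info(n);im,d=robot.get_image(n)
  cv2.imwrite(f"pics/{n}5.png",cv2.resize((im[150:290,240:400] if n=='wrist' else im[180:240,270:370])[:,:,::-1],None,fx=5,fy=5,interpolation=cv2.INTER_CUBIC));np.savez(f"{n}5.npz",im=im,d=d,K=i["mtx"],D=i["D"],T=i["camera_from_world"])
E
```

```text
time: 8.3
tcp_pos: [0.5941, 0.0578, 0.2489]
orientation: [0.705, 0.054, -0.056, -0.705]
ft_force: [-1.2, 0.0, 0.8]
gripper_width: 0.0116
time: 8.7
tcp_pos: [0.5941, 0.0578, 0.2489]
orientation: [0.705, 0.054, -0.055, -0.705]
ft_force: [0.1, -0.1, 0.1]
gripper_width: 0.0287
t 8.7 tcp [0.5941 0.0578 0.2489] F [ 0.08 -0.1   0.14] w 0.0287 q [-0.56  0.41  0.52  1.8  -0.24  1.    0.21] tilt [-0.0022 -1.     -0.0011] az 8.88 shift [ 0.0002 -0.0009 -0.0001]
rot [ 0.06 -0.12 -0.13]
```

View pics/wrist5.png

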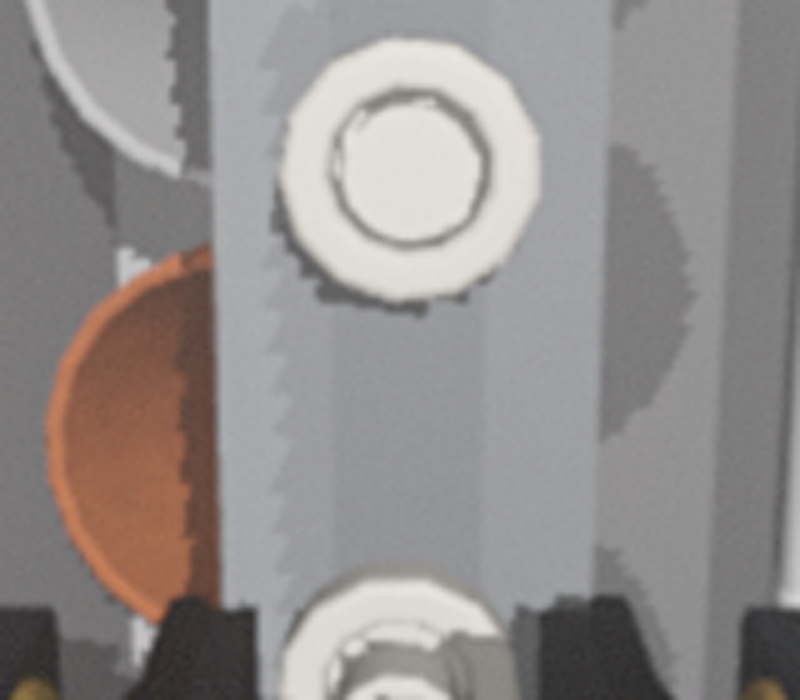

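```bash
python3 -m creep '[[0,-0.01,0,0,0,0,0.03],[0,-0.03,0,0,0,0,0.03],[0,-0.045,-0.01,0,0,0,0.01],[0,-0.05,-0.02,0,0,0,0],[0,-0.05,-0.03,0,0,0,0],[0,-0.05,-0.03,0,0,0,0],[0,-0.05,-0.03,0,0,0,0],[0,-0.05,-0.03,0,0,0,0]]' 25
python3 - <<'E'
from h import *;from station import robot
to(robot,[.5944,.0577,.263],9)
for n in('wrist','scene'):
  i=robot.camera_info(n);im,d=robot.get_image(n)
  cv2.imwrite(f"pics/{n}6.png",cv2.resize((im[130:280,240:400] if n=='wrist' else im[180:280,220:360])[:,:,::-1],None,fx=5,fy=5,interpolation=cv2.INTER_CUBIC));np.savez(f"{n}6.npz",im=im,d=d,K=i["mtx"],D=i["D"],T=i["camera_from_world"])
to(robot,[.5944,.0577,.263],9)
E
```

```text
time: 9.55
tcp_pos: [0.5985, 0.0288, 0.2981]
orientation: [0.705, 0.054, -0.056, -0.705]
ft_force: [-0.6, -0.1, -0.1]
gripper_width: 0.0009
t 9.55 tcp [0.5985 0.0288 0.2981] F [-0.63 -0.12 -0.15] w 0.0009 q [-0.53  0.37  0.55  1.74 -0.21  1.1   0.24] tilt [-3.8e-03 -1.0e+00 -7.0e-04] az 8.91 shift [0.0005 0.0351 0.0293]
rot [ 0.04 -0.09 -0.22]
t 9.65 tcp [0.5986 0.0288 0.2983] F [-0.13 -0.33  0.51] w 0.0001 q [-0.53  0.37  0.55  1.74 -0.21  1.1   0.24] tilt [-3.3e-03 -1.0e+00 -8.0e-04] az 8.93 shift [0.0004 0.0353 0.0292]
rot [ 0.05 -0.07 -0.19]
```

View pics/wrist6.png

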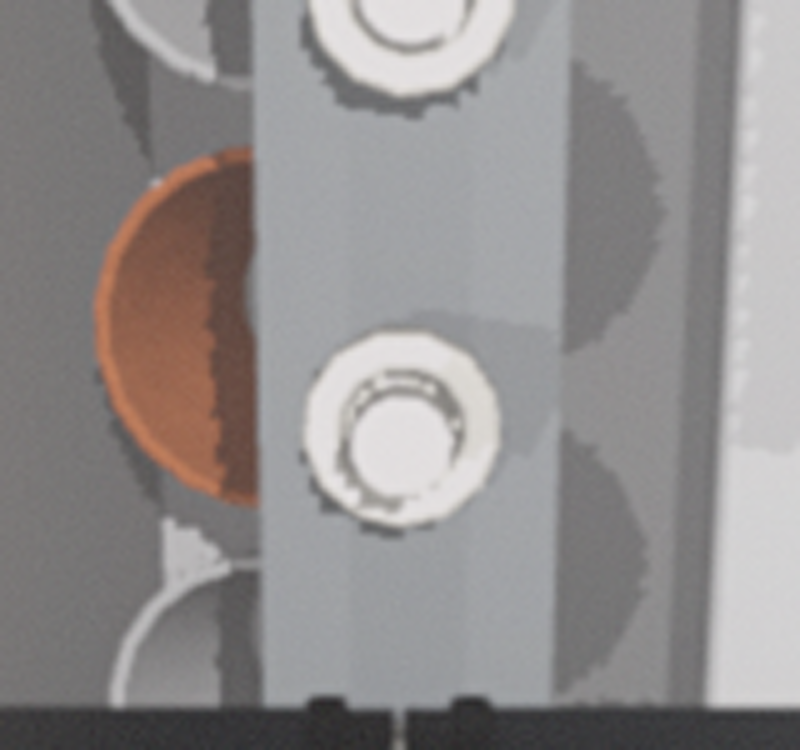

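View pics/scene6.png

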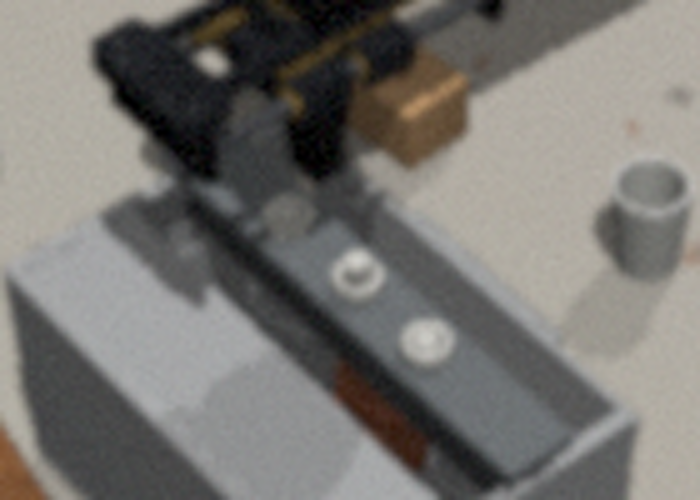

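The rivet sits centred in the hole at crop (402,430), head flat on the strip like its neighbours, pin proud. Fingers are closed for pressing.

```bash
python3 -m creep '[[0.0004,0,0.01,0,0,0,0],[0.0004,0.01,0.02,0,0,0,0],[0.0004,0.02,0.029,0,0,0,0],[0.0004,0.03,0.029,0,0,0,0],[0.0004,0.035,0.029,0,0,0,0],[0.0004,0.035,0.029,0,0,0,0]]'
python3 - <<'E'
from h import *;from station import robot
C=cloud(load('wrist6'))
for u,v in((320,218),(320,205),(320,232)):print(C[v-1:v+2,u-1:u+2].reshape(-1,3).mean(0).round(4))
to(robot,[.5944,.0577,.257],9)
E
```

```text
time: 10.25
tcp_pos: [0.5939, 0.0571, 0.262]
orientation: [0.706, 0.053, -0.057, -0.704]
ft_force: [-0.3, -1.2, 0.3]
gripper_width: 0.0004
[0.5934 0.0566 0.1871]
[0.5919 0.0659 0.1955]
[0.5951 0.0454 0.1768]
t 10.25 tcp [0.5939 0.0571 0.262 ] F [-0.26 -1.19  0.32] w 0.0004 q [-0.57  0.4   0.53  1.78 -0.23  1.03  0.21] tilt [-0.0056 -1.     -0.0015] az 8.9 shift [0.0006 0.005  0.0005]
rot [ 0.09 -0.1  -0.32]
```

```bash
python3 -m creep '[[0.0005,0.002,0.0005,0,0,0,0],[0.0005,0.004,0.0005,0,0,0,0],[0.0005,0.005,0.0005,0,0,0,0],[0.0005,0.005,0.0005,0,0,0,0]]';python3 -m creep '[[0,0.001,0,0,0,0,0],[0,0.002,0,0,0,0,0],[0,0.002,0,0,0,0,0]]'
```

```text
time: 10.65
tcp_pos: [0.5943, 0.0575, 0.2571]
orientation: [0.706, 0.053, -0.057, -0.704]
ft_force: [-0.1, -0.0, -0.4]
gripper_width: 0.0005
time: 10.95
tcp_pos: [0.5945, 0.0574, 0.2555]
orientation: [0.706, 0.053, -0.056, -0.704]
ft_force: [-0.4, 0.6, 1.9]
gripper_width: 0.0004
```

```bash
python3 -m creep '[[0,0.001,0,0,0,0,0],[0,0.002,0,0,0,0,0],[0,0.002,0,0,0,0,0]]'
```

```text
time: 11.25
tcp_pos: [0.5945, 0.0574, 0.2541]
orientation: [0.705, 0.053, -0.056, -0.704]
ft_force: [-1.9, -0.3, 7.0]
gripper_width: 0.0006
```

```bash
python3 -m creep '[[0,0.001,0,0,0,0,0],[0,0.002,0,0,0,0,0],[0,0.002,0,0,0,0,0]]'
```

```text
time: 11.55
tcp_pos: [0.5946, 0.0573, 0.2533]
orientation: [0.705, 0.053, -0.056, -0.705]
ft_force: [-3.6, 0.0, 8.7]
gripper_width: 0.0004
```

```bash
python3 -m creep '[[0,0.001,0,0,0,0,0],[0,0.002,0,0,0,0,0],[0,0.002,0,0,0,0,0]]'
```

```text
time: 11.85
tcp_pos: [0.5946, 0.0573, 0.2527]
orientation: [-0.705, -0.053, 0.056, 0.705]
ft_force: [-4.4, -1.2, 10.7]
gripper_width: 0.0004
```

```bash
python3 -m creep '[[-0.0005,0.001,0,0,0,0,0],[-0.0005,0.002,0,0,0,0,0],[-0.0005,0.003,0,0,0,0,0],[-0.0005,0.003,0,0,0,0,0]]'
```

```text
time: 12.25
tcp_pos: [0.5945, 0.0572, 0.2514]
orientation: [-0.705, -0.054, 0.056, 0.705]
ft_force: [-3.0, 1.1, 11.9]
gripper_width: 0.0003
```

```bash
python3 -m creep '[[-0.0005,0.001,0,0,0,0,0],[-0.0005,0.002,0,0,0,0,0],[-0.0005,0.003,0,0,0,0,0],[-0.0005,0.003,0,0,0,0,0]]'
```

```text
time: 12.65
tcp_pos: [0.5944, 0.0571, 0.2502]
orientation: [-0.704, -0.054, 0.055, 0.706]
ft_force: [-3.0, -0.6, 10.7]
gripper_width: 0.0006
```

```bash
python3 -m creep '[[-0.0005,0.001,0,0,0,0,0],[-0.0005,0.002,0,0,0,0,0],[-0.0005,0.003,0,0,0,0,0],[-0.0005,0.004,0,0,0,0,0]]'
```

```text
time: 13.05
tcp_pos: [0.5943, 0.057, 0.2481]
orientation: [-0.704, -0.055, 0.055, 0.706]
ft_force: [-3.1, -0.9, 11.7]
gripper_width: 0.0001
```

```bash
python3 -m creep '[[-0.0005,0.001,0,0,0,0,0],[-0.0005,0.002,0,0,0,0,0],[-0.0005,0.003,0,0,0,0,0],[-0.0005,0.004,0,0,0,0,0]]'
```

```text
time: 13.45
tcp_pos: [0.5942, 0.057, 0.246]
orientation: [-0.704, -0.055, 0.054, 0.706]
ft_force: [-3.5, -0.1, 12.0]
gripper_width: 0.0008
```

```bash
python3 -m creep '[[-0.0005,0.001,0,0,0,0,0],[-0.0005,0.002,0,0,0,0,0],[-0.0005,0.003,0,0,0,0,0],[-0.0005,0.003,0,0,0,0,0]]'
```

```text
time: 13.85
tcp_pos: [0.5941, 0.0569, 0.2447]
orientation: [-0.703, -0.056, 0.054, 0.707]
ft_force: [-4.6, -0.3, 12.5]
gripper_width: 0.0007
```

```bash
python3 -m creep '[[-0.0005,0.001,0,0,0,0,0],[-0.0005,0.002,0,0,0,0,0],[-0.0005,0.003,0,0,0,0,0],[-0.0005,0.003,0,0,0,0,0]]'; python3 -c "
from h import *;from station import robot
to(robot,[.5944,.0577,.257],9)"
```

```text
time: 14.25
tcp_pos: [0.594, 0.0568, 0.2435]
orientation: [-0.703, -0.056, 0.053, 0.707]
ft_force: [-3.3, 0.4, 10.9]
gripper_width: 0.0003
t 14.25 tcp [0.594  0.0568 0.2435] F [-3.32  0.41 10.93] w 0.0003 q [-0.55  0.42  0.52  1.81 -0.25  0.98  0.22] tilt [ 0.0048 -1.      0.0057] az 8.87 shift [ 0.0006 -0.0135  0.0009]
rot [-0.33 -0.13  0.27]
```

```bash
python3 -m creep '[[-0.0003,0.001,0.0005,-0.3,0,0.2,0],[-0.0003,0.002,0.0005,-0.3,0,0.2,0],[-0.0003,0.003,0.0005,-0.3,0,0.2,0],[-0.0003,0.003,0.0005,-0.3,0,0.2,0]]'
```

```text
time: 14.65
tcp_pos: [0.5941, 0.0571, 0.2423]
orientation: [-0.705, -0.056, 0.054, 0.705]
ft_force: [-3.4, -0.1, 12.2]
gripper_width: 0.0006
```

```bash
python3 -m creep '[[-0.0003,0.001,0.0003,0,0,0,0],[-0.0003,0.002,0.0003,0,0,0,0],[-0.0003,0.003,0.0003,0,0,0,0],[-0.0003,0.003,0.0003,0,0,0,0]]'
```

```text
time: 15.05
tcp_pos: [0.594, 0.0571, 0.2415]
orientation: [-0.704, -0.056, 0.053, 0.706]
ft_force: [-5.3, -0.9, 14.3]
gripper_width: 0.0006
```

```bash
python3 -m creep '[[-0.0006,0.0015,0.0003,0,0,0,0],[-0.0006,0.0025,0.0003,0,0,0,0],[-0.0006,0.003,0.0003,0,0,0,0],[-0.0006,0.003,0.0003,0,0,0,0]]'
```

```text
time: 15.45
tcp_pos: [0.5939, 0.057, 0.241]
orientation: [-0.704, -0.056, 0.053, 0.706]
ft_force: [-5.0, -0.1, 16.2]
gripper_width: 0.0005
```

Force has risen past the 12 N plateau to 16 N over 16 mm of descent (10 pin + ~6 sink). Lift off and look.

```bash
python3 -m creep '[[0,-0.01,0,0,0,0,0],[0,-0.03,0,0,0,0,0],[0,-0.05,-0.01,0,0,0,0],[0,-0.06,-0.03,0,0,0,0],[0,-0.06,-0.03,0,0,0,0],[0,-0.06,-0.03,0,0,0,0],[0,-0.06,-0.03,0,0,0,0],[0,-0.06,-0.03,0,0,0,0]]'
python3 - <<'E'
from h import *;from station import robot
to(robot,[.5944,.0577,.263],9)
for n in('wrist','scene'):
  i=robot.camera_info(n);im,d=robot.get_image(n)
  cv2.imwrite(f"pics/{n}7.png",cv2.resize((im[130:280,240:400] if n=='wrist' else im[160:280,220:360])[:,:,::-1],None,fx=5,fy=5,interpolation=cv2.INTER_CUBIC));np.savez(f"{n}7.npz",im=im,d=d,K=i["mtx"],D=i["D"],T=i["camera_from_world"])
C=cloud(load('wrist7'));Z=C[...,2]
M=(abs(C[...,0]-.5944)<.025)&(abs(C[...,1]-.0577)<.016)&(Z>.15)&(Z<.2)
r=np.hypot(C[...,0]-.5944,C[...,1]-.0577)
for a,b in((0,.005),(.008,.012),(.015,.019)):
  k=M&(r>=a)&(r<b);print(a,b,k.sum(),np.median(Z[k]).round(4))
r=np.hypot(C[...,0]-.5859,C[...,1]-.112);k=(r<.008);print('f1 top',np.median(Z[k]).round(4))
E
```

```text
time: 16.25
tcp_pos: [0.5978, 0.0285, 0.2998]
orientation: [-0.704, -0.056, 0.054, 0.706]
ft_force: [-0.1, 0.3, 0.7]
gripper_width: 0.0005
t 16.25 tcp [0.5978 0.0285 0.2998] F [-0.12  0.31  0.67] w 0.0005 q [-0.53  0.36  0.55  1.74 -0.21  1.09  0.24] tilt [ 0.0036 -1.      0.0033] az 8.94 shift [0.0011 0.0369 0.0293]
rot [-0.19 -0.06  0.21]
0 0.005 196 0.1767
0.008 0.012 632 0.1764
0.015 0.019 706 0.1688
f1 top 0.1764
```

View pics/wrist7.png

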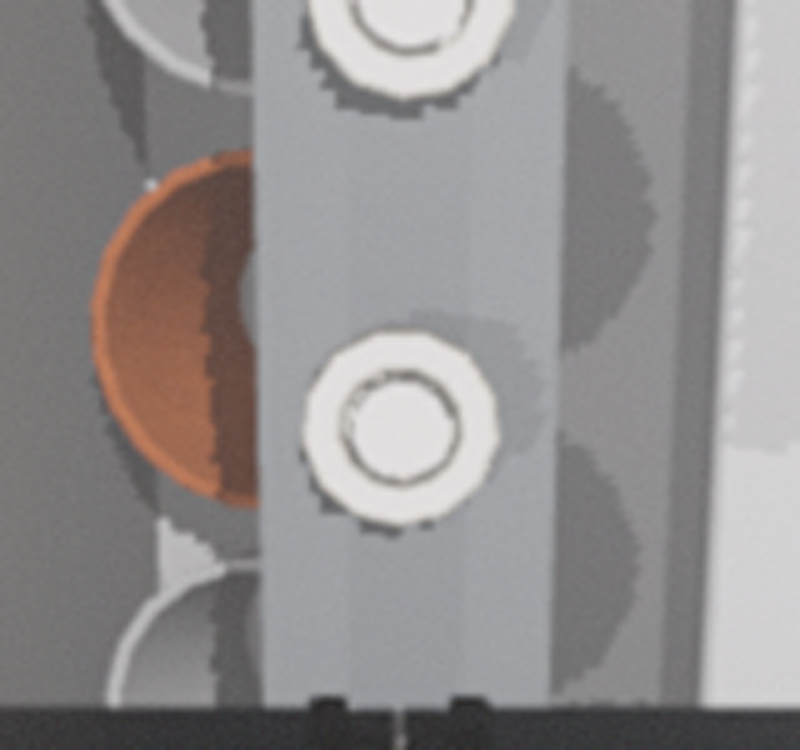

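View pics/scene7.png

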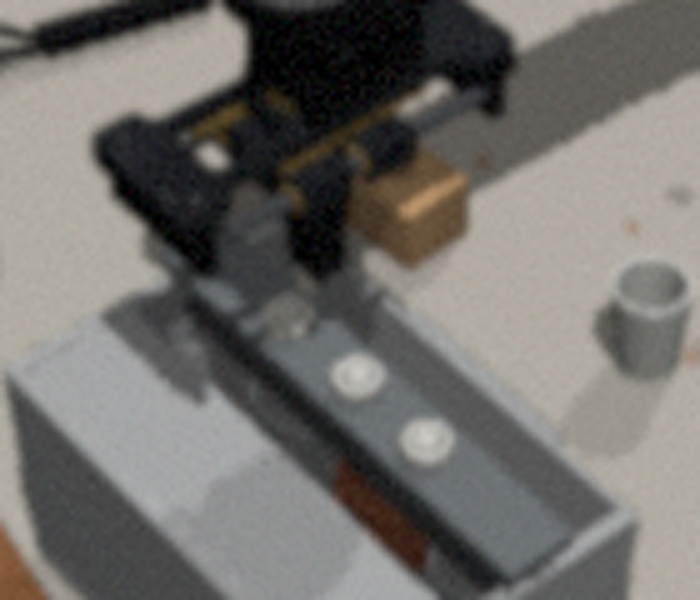

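```bash
python3 -m creep '[[0,-0.02,0,0,0,0,0.03],[0,-0.04,0,0,0,0,0.03],[0,-0.04,0,0,0,0,0.03],[0,-0.04,0,0,0,0,0.03]]' && python3 -c "
from station import robot
robot.sign_off()"
```

```text
time: 16.75
tcp_pos: [0.5977, 0.0282, 0.3399]
orientation: [-0.704, -0.057, 0.054, 0.706]
ft_force: [0.3, -0.6, -0.8]
gripper_width: 0.0246
the job is handed in; nothing more can be done
```

I took the slim rivet from the bamboo block and seated it in the empty middle hole with its pin still up. I then pressed the pin in with closed fingertips and handed the job in at about 17 s of the 48 s allowed. No verdict was reported.

- **Seating:** the rivet went in with no noticeable contact force. Before pressing, the camera showed its head flat on the strip and the pin top at z = 187 mm, about 10 mm above the head.
- **Pressing:** the pin slid at about 11–12 N, then the force rose, and I stopped at 16.2 N vertical. With about 5 N sideways, the total was about 17 N, under the 22 N limit. These are end-of-move readings, so I did not see the force between them.
- **After lifting off:** the pin is at z = 176.7 mm, the rivet's head at 176.4 mm, the neighbouring fitted rivet at 176.4 mm and the strip at 168.8 mm. The pin is flush and the strip has come back up.

**Small disagreements:**
- The gripper read 11 mm on the 13 mm pin.
- The wrist and top cameras differed by 1–2 mm along the strip.
- I did not re-measure the thick rivet, jar, whisk or mould after the job. The arm showed no unexpected contact.

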